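# Return the red forming block and lift the tool caddy clear of the bench

### The arm

A 6-joint arm with a two-finger parallel gripper is mounted at the origin on the work surface. World frame = base frame: x ahead of the robot, y to its left, z up, the work surface at z = 0. Lengths are in mm, angles in degrees, forces in N, time in s.
With the tool pointing down it reaches from about 275 to 1000 mm from the base axis. Payload 8.4 kg.
Tool frame: the origin (TCP) lies at the very end of the fingers, on their centre line; the grasp point (between the pads) lies behind it (hold_point_z is the z of the grasp point in the tool frame, in mm); z points along the fingers, y is the line along which they close (so a half turn about z gives the same grasp; the last joint's range is limited). The gripper opens to 85 mm and grips with 20 to 120 N. Pads are 22 mm wide; open, the fingers measure 114 mm over their backs; the gripper's body (76 mm by 85 mm) begins 54 mm behind the grasp point. The pads swing forward as they close: fully open they stand 13 mm farther back than shut.
Start: joints at [-75.023, 20.225, 93.587, -0, 66.188, -0.138], TCP at [162.968, -603.382, 231.281] pointing down, gripper open.
Joint ranges: [-150.9, 150.9], [-52.94, 120.26], [3.33, 152.33], [-74.26, 254.26], [0, 154.13], [-172.89, 172.89]. Speed limits (degrees/s): [127.2, 127.2, 159.86, 180, 180, 180].

### API

Orientations are given as a 3x3 rotation matrix whose columns are the frame's x, y, z axes.
In Python, from rig import * gives the robot as it stands. The module is installed in compiled form; this text tells all that it offers.
- The arm moves only by the tool drive_tool, never from a script. Its argument "moves" is one flat list of numbers, 7 for each row, row after row: the turn, a rotation vector about the tool's x, y, z in units of 5 degrees (1.0 is 5 degrees), then the shift along the tool's x, y, z in units of 30 mm (1.0 is 30 mm), then the finger opening in mm, from 0 to 85.4. A call has 1 to 20 rows; each row shifts and turns the commanded pose from where the row before left it, along the tool's axes as they then stand; what a row does not reach is not made up. A row lasts 1/10 s, in which the tool goes at most 50 mm and 8.59 degrees, less where a joint would pass 70% of its speed; a pose out of reach is approached as far as the arm can. A call is refused whole if a number of a shift passes 1 or a number of a turn 1, either way. A call with a gripper value outside its range is refused whole. The fingers move at their own pace and stop on an object; the grip force is fixed at half the most. Time passes only in rows, so rows that do not move let the fingers close. It gives the time, the measured TCP pose, the force, the opening and the grip force at its end, in the units of the state.
- get_obs(): the state, without advancing time (a new reading comes with each control period).
- snapshot(name): name is "side" or "top" or "wrist"; returns the picture (420x560x3 uint8, red, green, blue); there is no depth.
- camera_params(name): a dict with "intrinsics" (3x3 intrinsics, pixels), "xyz" and "orientation" of the camera in the world; the wrist camera has in their place "mount" (4x4, takes a point from camera to tool coordinates, whose origin is the TCP and whose axes are the flange's). Camera axes: x right, y down, z forward; pixel columns grow to the right and rows downward; lengths in mm; the calibration is good to about 2 mm. The wrist camera is an equidistant fisheye: a pixel r from the principal point sees the ray r / f radians off the axis. A picture is of the moment at which its call begins: read the wrist's pose just before it. camera_params takes no time and is no camera call.
- close_job(): hands the job in; it is judged then, once.
Trained networks look in the newest picture that a camera, given by its name, has taken for a name from the list of things; names that differ only in an ending like _2 or _b are one class to them, and where a whole thing is asked for, a point or a joint stands for the part that bears it (a point fixed in the world has none). Each returns a list of dicts, best first, with "p" (0 to 1); they miss things now and then, are a little off and sometimes report something else, mostly with a low value. They report only what shows in the picture. A call takes as long as a camera call. They do not tell look-alikes from the thing itself.
- boxes_of(camera, label): "box" ([left, top, width, height] in pixels, round what is visible of it).
The state is a dict: "time": time; "joint_positions": joint angles; "qvel": joint speeds; "effort": joint torques, N m; "position": TCP position; "ee_rot": TCP orientation; "ft_force": force on the tool from outside, world axes, zero at the start; "ft_torque": the same for the moment, N m; "finger_gap": opening from 0.0 (shut) to 1.0 (fully open); "grasp_force": force on a finger pad.
Only numpy, scipy, OpenCV 4.12 (cv2) and the standard library are available. Lean on these libraries where they do the work, as an engineer would, in place of code of your own. Each camera call takes 0.05 s, during which the arm holds its last target. There are 200 camera calls.

### The job

Stand the red forming block back in the caddy bay with the red floor tile, fully down on its tile, and let go of it; the yellow block stays out on the bench. Then take the caddy by the middle of its handle, lift it about 10 cm clear of the bench so the wood can be brushed, and finish holding it there, still and level, all three blocks standing in their own bays. Leave the other things on the bench where they are.

Things in the scene. Friction and masses are not known exactly. Their poses are not given: they have to be found in the camera images.
- caddy: loose plywood carrying caddy flat on the bench, 164 (x) x 180 mm (y), 0.5 kg empty, 0.75 kg filled. Base 6 mm thick; four bays at x = +-53, y = +-45 mm, 40 mm square inside, 4 mm walls up to 22 mm above the underside. Bow handle along y over the middle, end posts (22 x 10 mm) at y = +-83 mm. Origin: centre of the underside; z up. Its y is within 0.5 rad of world y.
- caddy_handle (a point): middle of the caddy's handle bar: bar 14 x 14 mm in section, running along the caddy's y axis, 156 mm long, its centre 100 mm and its top 107 mm above the caddy's underside. Free space below the bar down to the block tops (71 mm). Axes as the caddy's.
- tile_red: red tile, 38 x 38 x 4 mm, loose on the floor of one of the caddy's four bays, axes as the caddy's; it marks the red block's bay (which bay changes from run to run). Origin: centre of its underside, 6 mm above the caddy's; a seated block's origin is 4 mm above it.
- tile_yellow: yellow tile, 38 x 38 x 4 mm, loose on the floor of one of the caddy's four bays, axes as the caddy's; it marks the yellow block's bay (which bay changes from run to run). Origin: centre of its underside, 6 mm above the caddy's; a seated block's origin is 4 mm above it.
- tile_blue: blue tile, 38 x 38 x 4 mm, loose on the floor of one of the caddy's four bays, axes as the caddy's; it marks the blue block's bay (which bay changes from run to run). Origin: centre of its underside, 6 mm above the caddy's; a seated block's origin is 4 mm above it.
- tile_green: green tile, 38 x 38 x 4 mm, loose on the floor of one of the caddy's four bays, axes as the caddy's; it marks the green block's bay (which bay changes from run to run). Origin: centre of its underside, 6 mm above the caddy's; a seated block's origin is 4 mm above it.
- block_red: red forming block, standing upright on the bench at any yaw; to be returned. 30 mm square: wooden shaft 48 mm high, flush red cap up to 56 mm, brass ridge on top to 61 mm; thin red band near the foot; about 60 g. Origin: centre of its underside; z up, x and y square to its sides.
- block_yellow: yellow forming block, standing upright on the bench, to be left there. 30 mm square: wooden shaft 48 mm high, flush yellow cap up to 56 mm, brass ridge on top to 61 mm; thin yellow band near the foot; about 60 g. Origin: centre of its underside; z up, x and y square to its sides.
- block_blue: blue forming block, already standing in its bay of the caddy. 30 mm square: wooden shaft 48 mm high, flush blue cap up to 56 mm, brass ridge on top to 61 mm; thin blue band near the foot; about 60 g. Origin: centre of its underside; z up, x and y square to its sides.
- block_green: green forming block, already standing in its bay of the caddy. 30 mm square: wooden shaft 48 mm high, flush green cap up to 56 mm, brass ridge on top to 61 mm; thin green band near the foot; about 60 g. Origin: centre of its underside; z up, x and y square to its sides.
- bottle: clear glass bottle with a red cap, 72 mm across, 170 mm high, on the bench; bystander. Origin: centre of its underside.
- tin: round white tin, 94 mm across, 38 mm high, on the bench; bystander. Origin: centre of its underside.
- chisel: chisel with wooden handle lying on the bench, 242 mm long along its x (handle to -x), 26 mm high; bystander. Origin: on the bench under the root of the blade's neck, 125 mm from the handle's end.
- pliers: dark steel pliers lying on the bench, about 165 x 60 mm, 10 mm high, jaws to +x; bystander. Origin: under the pivot.
- case: blue spectacle case, 65 (x) x 160 (y) x 45 mm high, on the bench; bystander. Origin: centre of its underside.
Mind the look-alikes: they are no part of the job. What is shaped like the caddy but orange or pink is not meant.

How it is judged:
By the outcome, as a careful person would: the job done as asked, in the order asked, and still so for the second after the job is handed in, while the arm keeps its last pose, push and grip.
It also fails if it takes over 58 s, if anything falls off the work surface, if the arm or the gripper's body presses on something with over 40 N, if the wrist force passes 120 N, or if a joint passes its speed limit or range.

## Working session

There is one attempt and no reset: what is moved stays moved. The work goes in short steps, Python scripts to look and compute and a tool call to move; the robot and the scene stay as the last step left them, time stands still between calls to the robot, and variables do not carry over. Pictures are saved under pics/ and viewed, at most 10 in all, crops included, and the job is handed in when it is done.

Besides the shell and the picture viewer there is one more tool, called after "Request:" as a command line: name --argument value ..., lists and objects as JSON in quotes. drive_tool: Moves the arm, as the interface text tells. Its arguments: {"type":"object","properties":{"moves":{"type":"array"}},"required":["moves"]}

```bash
mkdir -p pics; python3 - <<'E'
from rig import *
import cv2,numpy as np
np.set_printoptions(precision=4,suppress=True)
o=get_obs();print({k:o[k] for k in('time','position','ee_rot','finger_gap','ft_force')})
for n in("top","side","wrist"):
    p=camera_params(n);print(n,p)
for n in("top","side"):
    cv2.imwrite(f"pics/{n}0.png",cv2.cvtColor(snapshot(n),cv2.COLOR_RGB2BGR))
    for l in("caddy","block_red","block_yellow","tile_red","tile_yellow","block_blue","block_green","caddy_handle"):
        print(n,l,[(d['box'],round(d['p'],2)) for d in boxes_of(n,l)[:4]])
E
```

```text
{'time': 0.0, 'position': array([ 162.8214, -602.912 ,  230.559 ]), 'ee_rot': array([[ 0.9654,  0.2607, -0.0004],
       [ 0.2607, -0.9654,  0.0014],
       [-0.    , -0.0014, -1.    ]]), 'finger_gap': 1.0024827321531378, 'ft_force': array([ 0.5525, -0.6321,  0.3696])}
top {'intrinsics': array([[511.936 ,   0.    , 278.9993],
       [  0.    , 511.936 , 200.0474],
       [  0.    ,   0.    ,   1.    ]]), 'xyz': array([ 312.6966,   -1.352 , 1605.2795]), 'orientation': array([[ 0.0114, -0.9907,  0.1358],
       [-0.9999, -0.0125, -0.0067],
       [ 0.0084, -0.1357, -0.9907]])}
side {'intrinsics': array([[514.6872,   0.    , 282.8933],
       [  0.    , 514.6872, 203.7943],
       [  0.    ,   0.    ,   1.    ]]), 'xyz': array([  434.751 , -1029.9982,   942.5645]), 'orientation': array([[ 0.9952, -0.0715,  0.0662],
       [-0.0965, -0.6296,  0.7709],
       [-0.0134, -0.7736, -0.6335]])}
wrist {'intrinsics': array([[325.1923,   0.    , 277.3438],
       [  0.    , 325.1923, 213.2663],
       [  0.    ,   0.    ,   1.    ]]), 'mount': array([[   0.0009,   -0.9571,   -0.2899,   73.4794],

[... 722 characters left out ...]
9], 0.89), ([270.8, 227.9, 75.3, 83.2], 0.81), ([161.8, 157.0, 67.1, 52.3], 0.58), ([257.0, 149.6, 7.3, 20.5], 0.46)]
side block_red [([255.6, 149.2, 10.6, 23.8], 0.78)]
side block_yellow [([254.3, 188.3, 8.2, 19.0], 0.57)]
side tile_red [([316.7, 258.8, 17.6, 8.5], 0.61)]
side tile_yellow [([254.5, 190.1, 8.0, 19.7], 0.63), ([274.7, 259.7, 15.1, 10.7], 0.4)]
side block_blue [([324.1, 270.6, 17.4, 21.6], 0.82), ([360.5, 237.9, 45.0, 73.2], 0.47)]
side block_green [([254.5, 187.8, 9.6, 20.3], 0.71), ([276.8, 271.0, 18.1, 26.5], 0.53), ([254.9, 147.7, 8.7, 23.7], 0.18)]
side caddy_handle [([162.8, 156.5, 64.8, 53.5], 0.85), ([154.3, 229.4, 81.1, 93.8], 0.84), ([271.1, 222.1, 70.7, 87.9], 0.7)]
```

```bash
python3 - <<'E'
import cv2
a=cv2.imread("pics/top0.png")[100:330,130:410];b=cv2.imread("pics/side0.png")[130:340,130:430]
cv2.imwrite("pics/topc.png",cv2.resize(a,(700,575),interpolation=cv2.INTER_CUBIC))
cv2.imwrite("pics/sidec.png",cv2.resize(b,(750,525),interpolation=cv2.INTER_CUBIC))
E
```

```text
(no output)
```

View pics/topc.png

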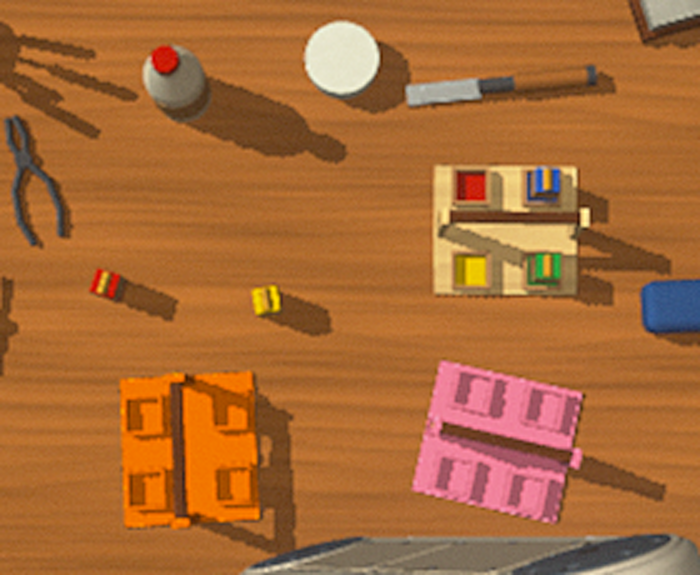

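View pics/sidec.png

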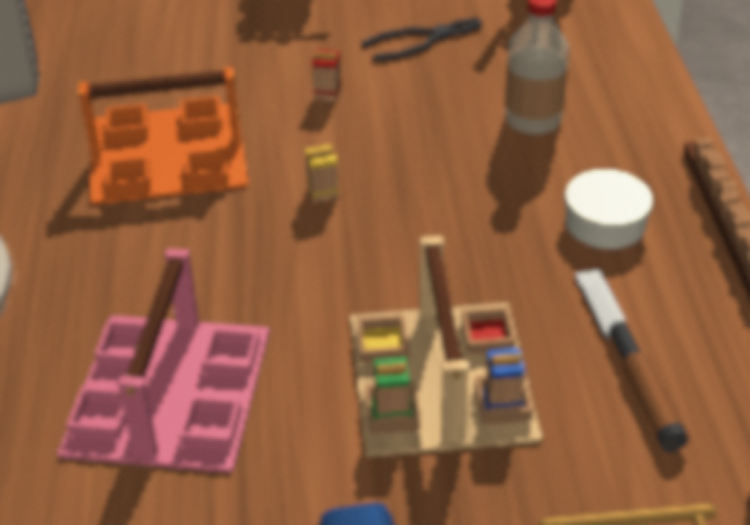

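The top crop shows three caddy shapes: orange at full px (205,279), pink at (329,276) and plywood at (332,192). The plywood one is meant, since it is wooden with coloured tiles and blocks, and both crops confirm it. Its bays are red tile far-left (318,174), blue block far-right (347,174), yellow tile near-left (318,208) and green block near-right (347,208). The red block stands at (172,213) and the yellow at (236,220).

```bash
cat > h.py <<'E'
from rig import *
import cv2,numpy as np
from scipy.spatial.transform import Rotation as R
np.set_printoptions(precision=2,suppress=True)
def ray_fixed(n,uv):
    p=camera_params(n);d=p['orientation']@np.linalg.inv(p['intrinsics'])@[*uv,1]
    return np.array(p['xyz']),d
def ray_wrist(uv,o):
    p=camera_params('wrist');K=p['intrinsics'];M=p['mount']
    v=np.array([(uv[0]-K[0,2])/K[0,0],(uv[1]-K[1,2])/K[1,1]]);t=np.linalg.norm(v)
    d=np.array([*(v/t*np.sin(t)),np.cos(t)]) if t>0 else np.array([0,0,1.])
    return o['position']+o['ee_rot']@M[:3,3], o['ee_rot']@M[:3,:3]@d
def at_z(ray,z): c,d=ray; return c+d*(z-c[2])/d[2]
def proj_wrist(X,o):
    p=camera_params('wrist');K=p['intrinsics'];M=p['mount']
    c=np.linalg.inv(M)@[*(o['ee_rot'].T@(np.array(X)-o['position'])),1];c=c[:3]
    t=np.arctan2(np.hypot(c[0],c[1]),c[2]);r=t/np.hypot(c[0],c[1])
    return K[0,2]+K[0,0]*r*c[0],K[1,2]+K[1,1]*r*c[1]
def go(target,o=None):
    o=o or get_obs();print('tool-axes shift units',o['ee_rot'].T@(np.array(target)-o['position'])/30)
E
python3 - <<'E'
from h import *
o=get_obs();print(list(o), o.get('hold_point_z'))
f=lambda x,y:(130+x/2.5,100+y/2.5)
print('red',at_z(ray_fixed('top',f(106,284)),58)); print('yel',at_z(ray_fixed('top',f(266,300)),58))
for c in((434,166),(578,166),(578,296),(434,296)):print('corner',at_z(ray_fixed('top',f(*c)),6))
for c in((444,217),(585,217)):print('bar end',at_z(ray_fixed('top',f(*c)),107))
print('tile red',at_z(ray_fixed('top',f(471,188)),10),'yel',at_z(ray_fixed('top',f(471,270)),10))
g=lambda x,y:(130+x/2.5,130+y/2.5)
print('side red top',at_z(ray_fixed('side',g(326,57)),58))
E
```

```text
['time', 'joint_positions', 'qvel', 'effort', 'position', 'ee_rot', 'ft_force', 'ft_torque', 'grasp_force', 'finger_gap'] None
red [479.25 311.11  58.  ]
yel [462.13 116.61  58.  ]
corner [641.04 -89.29   6.  ]
corner [ 643.45 -272.88    6.  ]
corner [ 477.   -271.15    6.  ]
corner [474.78 -90.1    6.  ]
bar end [558.83 -95.9  107.  ]
bar end [ 560.98 -263.42  107.  ]
tile red [ 612.44 -136.12   10.  ] yel [ 507.75 -136.22   10.  ]
side red top [482.15 301.75  58.  ]
```

Request:
drive_tool --moves '[0,0,1,0,0,0,85,0,0,1,0,0,0,85,0,0,1,0,0,0,85,0,0,0,0.35,-1,0,85,0,0,0,0.35,-1,0,85,0,0,0,0.35,-1,0,85,0,0,0,0.35,-1,0,85,0,0,0,0.35,-1,0,85,0,0,0,0.35,-1,0,85,0,0,0,0.35,-1,0,85,0,0,0,0.35,-1,0,85,0,0,0,0.35,-1,0,85,0,0,0,0.35,-1,0,85,0,0,0,0.35,-1,0,85,0,0,0,0.35,-1,0,85,0,0,0,0.35,-1,0,85,0,0,0,0.35,-1,0,85,0,0,0,0.35,-1,0,85,0,0,0,0.35,-1,0,85,0,0,0,0.35,-1,0,85]'

```text
time: 2.9
position: [340.8, -91.8, 231.6]
ee_rot: [[1.0, 0.002, 0.001], [0.002, -1.0, -0.0], [0.001, 0.0, -1.0]]
ft_force: [-1.0, -0.2, -0.0]
finger_gap: 0.993
grasp_force: 0.0
```

Request:
drive_tool --moves '[0,0,0,0.35,-1,0,70,0,0,0,0.35,-1,0,70,0,0,0,0.35,-1,0,70,0,0,0,0.35,-1,0,70,0,0,0,0.35,-1,0,70,0,0,0,0.35,-1,0,70,0,0,0,0.35,-1,0,70,0,0,0,0.35,-1,0.3,70,0,0,0,0.35,-1,0.4,70,0,0,0,0.35,-1,0.5,70,0,0,0,0.35,-1,0.5,70,0,0,0,0.35,-1,0.5,70,0,0,0,0.1,-0.4,0.4,70,0,0,0,0,0,0,70,0,0,0,0,0,0,70]'

```text
time: 4.4
position: [468.1, 278.4, 153.1]
ee_rot: [[1.0, 0.002, -0.001], [0.002, -1.0, -0.001], [-0.001, 0.001, -1.0]]
ft_force: [-0.7, -0.2, 0.5]
finger_gap: 0.819
grasp_force: 0.0
```

```bash
python3 - <<'E'
from h import *
o=get_obs();print(o['time'],o['position'],o['ee_rot'],o['joint_positions'],o['finger_gap'])
im=cv2.cvtColor(snapshot('wrist'),cv2.COLOR_RGB2BGR);cv2.imwrite('pics/w1.png',im)
for l in('block_red',):print([(d['box'],d['p']) for d in boxes_of('wrist',l)[:3]])
print('tcp px',proj_wrist(o['position'],o))
E
```

```text
4.4 [468.08 278.41 153.11] [[ 1.  0. -0.]
 [ 0. -1. -0.]
 [-0.  0. -1.]] [ 30.6   18.38 107.53  -0.02  54.17 120.47] 0.8190924683664194
[([211.3, 166.0, 46.7, 52.3], 0.94)]
tcp px (np.float64(277.6031030199345), np.float64(271.654845499971))
```

View pics/w1.png

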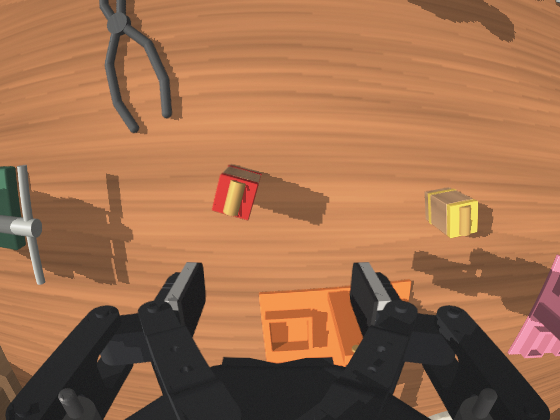

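The wrist picture shows the red cap with corners near (220,172), (259,182), (250,220) and (213,209). The yellow block is at (463,220) and well clear.

```bash
python3 - <<'E'
from h import *
o=get_obs()
im=cv2.imread('pics/w1.png');hsv=cv2.cvtColor(im,cv2.COLOR_BGR2HSV)[155:235,200:275]
m=((hsv[...,0]<5)|(hsv[...,0]>174))&(hsv[...,1]>200)&(hsv[...,2]>120)
n,lab,st,_=cv2.connectedComponentsWithStats(m.astype(np.uint8));print(st)
pts=np.argwhere(lab==1+np.argmax(st[1:,4]))[:,::-1]+[200,155]
P=np.array([at_z(ray_wrist(p,o),56)[:2] for p in pts],np.float32)
r=cv2.minAreaRect(P);print(r)
Q=np.array([at_z(ray_wrist(p,o),56)[:2] for p in((220,172),(259,182),(250,220),(213,209))]);print(Q,Q.mean(0))
E
```

```text
[[   0    0   75   80 6000]]Traceback (most recent call last):
  File "<stdin>", line 6, in <module>
    return _wrapfunc(a, 'argmax', axis=axis, out=out, **kwds)
    return bound(*args, **kwds)
ValueError: attempt to get argmax of an empty sequence
```

```bash
python3 - <<'E'
from h import *
o=get_obs()
im=cv2.imread('pics/w1.png').astype(int)[155:235,200:275]
print('px',im[25,25],im[25,45])
m=(im[...,2]>2.5*im[...,1])&(im[...,2]>110)
n,lab,st,_=cv2.connectedComponentsWithStats(m.astype(np.uint8));print(st)
if n>1:
    pts=np.argwhere(lab==1+np.argmax(st[1:,4]))[:,::-1]+[200,155]
    P=np.array([at_z(ray_wrist(p,o),56)[:2] for p in pts],np.float32)
    print(cv2.minAreaRect(P))
Q=np.array([at_z(ray_wrist(p,o),56)[:2] for p in((220,172),(259,182),(250,220),(213,209))]);print(Q,Q.mean(0))
E
```

```text
px [ 60  65 223] [ 35  37 115]
[[   0    0   75   80 5072]
 [  36   12    1    1    1]
 [  43   14    2    1    2]
 [  46   15    2    1    2]
 [  49   16    1    1    1]
 [  51   16    1    1    1]
 [  53   17    4    2    4]
 [  12   19   46   46  913]
 [  58   18    4    2    4]]
((482.4674377441406, 311.46502685546875), (29.707813262939453, 30.487838745117188), 74.2482681274414)
[[501.57 321.87]
 [493.66 292.27]
 [463.45 299.71]
 [472.38 328.67]] [482.77 310.63]
```

Request:
drive_tool --moves '[0,0,0,0.24,-0.55,0,70,0,0,0,0.24,-0.54,0,70,0,0,1,0,0,0,70,0,0,1,0,0,0,70,0,0,1,0,0,0,70,0,0,0.1,0,0,0.5,65,0,0,0,0,0,0.9,65,0,0,0,0,0,0.9,65,0,0,0,0,0,0.8,65,0,0,0,0,0,0.5,65,0,0,0,0,0,0.37,65,0,0,0,0,0,0,65,0,0,0,0,0,0,15,0,0,0,0,0,0,15,0,0,0,0,0,0,15,0,0,0,0,0,0,15,0,0,0,0,0,0,15,0,0,0,0,0,0,15,0,0,0,0,0,0,15,0,0,0,0,0,0,15]'

```text
time: 6.5
position: [483.7, 312.4, 35.4]
ee_rot: [[0.964, -0.265, 0.002], [-0.265, -0.964, 0.001], [0.001, -0.001, -1.0]]
ft_force: [0.5, -1.9, 6.4]
finger_gap: 0.335
grasp_force: 59.1
```

Request:
drive_tool --moves '[0,0,0,0,0,-0.5,15,0,0,0,0,0,-0.9,15,0,0,0,0,0,-0.9,15,0,0,0,0,0,-0.9,15,0,0,0,0,0,-0.9,15,0,0,-1,0,0,-0.9,15,0,0,-1,0,0,0,15,0,0,-1,0,0,0,15,0,0,-0.1,0,0,0,15,0,0,0,0.12,0.9,0,15,0,0,0,0.12,0.9,0,15,0,0,0,0.12,0.9,0,15,0,0,0,0.12,0.9,0,15,0,0,0,0.12,0.9,0,15,0,0,0,0.12,0.9,0,15,0,0,0,0.12,0.9,0,15]'

```text
time: 8.1
position: [508.6, 122.0, 184.7]
ee_rot: [[1.0, -0.0, 0.0], [-0.0, -1.0, 0.0], [0.0, -0.0, -1.0]]
ft_force: [0.2, -0.2, -0.3]
finger_gap: 0.334
grasp_force: 59.5
```

Request:
drive_tool --moves '[0,0,0,0.12,0.9,0,15,0,0,0,0.12,0.9,0,15,0,0,0,0.12,0.9,0,15,0,0,0,0.12,0.9,0,15,0,0,0,0.12,0.9,0,15,0,0,0,0.12,0.9,0,15,0,0,0,0.12,0.9,0,15,0,0,0,0.12,0.9,0,15,0,0,0,0.06,0.4,0,15,0,0,0,0,0,0,15,0,0,0,0,0,0,15,0,0,0,0,0,0,15]'

```text
time: 9.3
position: [539.4, -103.8, 184.2]
ee_rot: [[1.0, 0.002, -0.0], [0.002, -1.0, 0.0], [-0.0, -0.0, -1.0]]
ft_force: [0.3, -0.5, -1.0]
finger_gap: 0.339
grasp_force: 59.5
```

```bash
python3 - <<'E'
from h import *
o=get_obs();print(o['time'],o['position'],o['ee_rot'],o['joint_positions'],o['finger_gap'],o['grasp_force'])
im=cv2.cvtColor(snapshot('wrist'),cv2.COLOR_RGB2BGR);cv2.imwrite('pics/w2.png',im)
for l in('block_red','tile_red','tile_yellow','caddy','block_blue'):print(l,[(d['box'],d['p']) for d in boxes_of('wrist',l)[:3]])
E
```

```text
9.3 [ 539.42 -103.85  184.17] [[ 1.  0. -0.]
 [ 0. -1.  0.]
 [-0. -0. -1.]] [-11.07  16.51 105.52   0.02  57.99  78.79] 0.3391917937144036 59.475964307785034
block_red [([241.1, 223.3, 69.9, 105.2], 0.61)]
tile_red [([293.1, 93.6, 37.7, 43.3], 0.86), ([261.0, 88.0, 224.0, 158.6], 0.72)]
tile_yellow [([293.5, 95.2, 37.4, 41.5], 0.63), ([65.3, 240.3, 43.2, 40.8], 0.18)]
caddy [([9.4, 305.3, 98.2, 78.6], 0.97), ([262.1, 88.2, 224.6, 160.2], 0.87), ([259.8, 324.3, 138.6, 75.2], 0.84)]
block_blue [([385.7, 104.6, 53.7, 37.8], 0.89)]
```

View pics/w2.png

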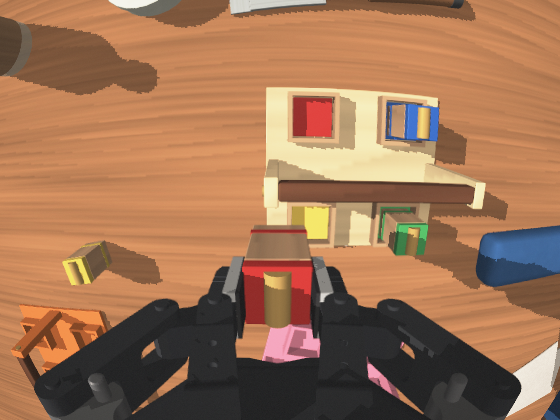

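```bash
python3 - <<'E'
from h import *
o=get_obs()
s=cv2.imread('pics/w2.png')[75:255,250:500];cv2.imwrite('pics/w2c.png',cv2.resize(s,None,fx=3.2,fy=3.2,interpolation=cv2.INTER_CUBIC))
w=lambda u,v,z:at_z(ray_wrist((u,v),o),z)[:2]
for c in((289,92),(338,93),(340,145),(289,146)):print('rim',w(*c,22))
for c in((267,88),(437,98)):print('base',w(*c,6))
for c in((278,201),(474,206)):print('bar -x top edge',w(*c,107))
for c in((293,96),(333,96),(333,137),(293,137)):print('tile',w(*c,10))
im=cv2.imread('pics/w2.png').astype(int)
m=(im[...,2]>2.5*im[...,1])&(im[...,2]>110);m[150:]=0;m[:,:280]=0;m[:,345:]=0
pts=np.argwhere(m)[:,::-1];P=np.array([w(*p,10) for p in pts],np.float32);print(cv2.minAreaRect(P),len(P))
E
```

```text
rim [ 637.33 -114.79]
rim [ 637.8  -160.53]
rim [ 588.36 -163.56]
rim [ 586.47 -115.15]
base [642.49 -94.02]
base [ 643.02 -271.99]
bar -x top edge [ 555.32 -104.77]
bar -x top edge [ 552.98 -262.36]
tile [ 634.4  -119.07]
tile [ 635.56 -157.85]
tile [ 595.11 -158.65]
tile [ 594.3  -119.39]
((614.5404663085938, -137.89308166503906), (37.08834457397461, 37.00575637817383), 89.24571990966797) 1428
```

View pics/w2c.png

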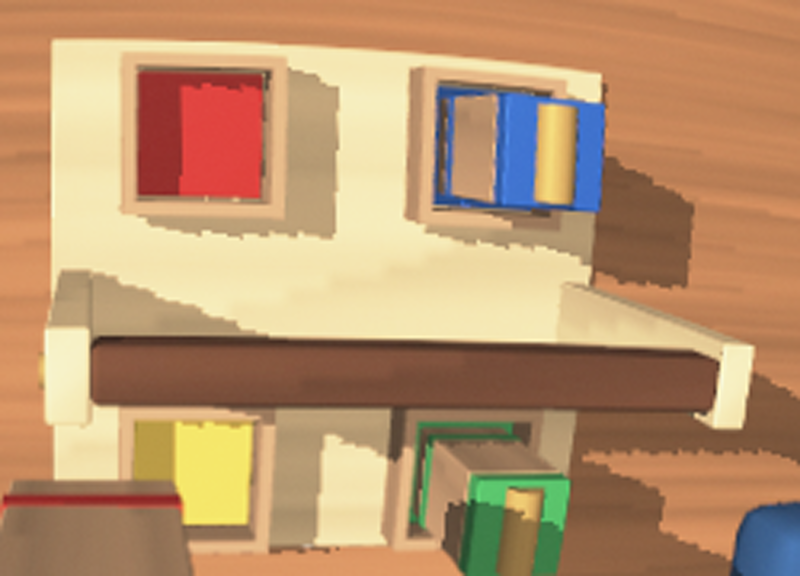

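The enlarged crop confirms the red tile in an empty bay with its rim centre at crop (203,135). The blue block at (520,150) and green block at (520,530) stand in their bays. The bay centre is at about (613.5,-138) and the caddy yaw is about 0.

Request:
drive_tool --moves '[0,0,0,0.8,0.4,0,15,0,0,0,0.9,0.4,0,15,0,0,0,0.8,0.34,0,15,0,0,0,0,0,0,15,0,0,0,0,0,0.8,15,0,0,0,0,0,0.9,15,0,0,0,0,0,0.9,15,0,0,0,0,0,0.8,15,0,0,0,0,0,0.4,15,0,0,0,0,0,0.2,15,0,0,0,0,0,0,15,0,0,0,0,0,0,15]'

```text
time: 10.8
position: [615.4, -139.1, 65.2]
ee_rot: [[1.0, 0.002, 0.001], [0.002, -1.0, -0.0], [0.001, 0.0, -1.0]]
ft_force: [-0.4, -0.3, -0.5]
finger_gap: 0.334
grasp_force: 59.5
```

```bash
python3 - <<'E'
from h import *
o=get_obs();print(o['position'],o['ft_force'])
a=cv2.cvtColor(snapshot('side'),cv2.COLOR_RGB2BGR)[200:330,240:400]
b=cv2.cvtColor(snapshot('wrist'),cv2.COLOR_RGB2BGR)[130:410,140:420]
cv2.imwrite('pics/s3.png',np.hstack([cv2.resize(a,(400,325)),cv2.resize(b,(325,325))]))
E
```

```text
[ 615.4  -139.09   65.22] [-0.35 -0.34 -0.46]
```

View pics/s3.png

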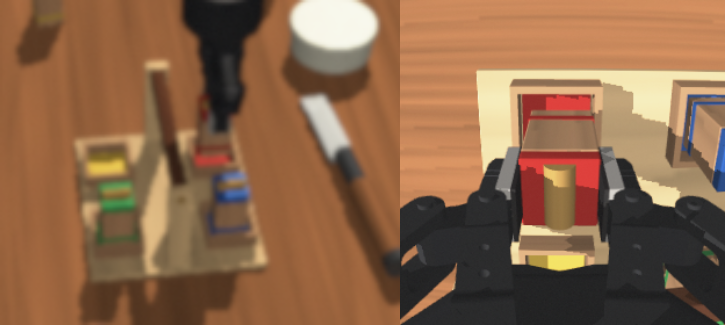

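The block hangs just over its bay. The rim centre is about 1.5 mm to the left of the block (column 556 against 560), so I correct that and lower.

Request:
drive_tool --moves '[0,0,0,-0.03,-0.05,0,15,0,0,0,0,0,0.2,15,0,0,0,0,0,0.2,15,0,0,0,0,0,0.15,15,0,0,0,0,0,0.08,15,0,0,0,0,0,0,15,0,0,0,0,0,0,15]'

```text
time: 11.6
position: [613.6, -137.5, 45.4]
ee_rot: [[1.0, 0.002, -0.001], [0.002, -1.0, 0.0], [-0.001, -0.0, -1.0]]
ft_force: [-2.4, 0.3, 5.3]
finger_gap: 0.341
grasp_force: 60.1
```

Request:
drive_tool --moves '[0,0,0,0,0,0,50,0,0,0,0,0,0,50,0,0,0,0,0,0,50,0,0,0,0,0,0,50,0,0,0,0,0,-0.3,50,0,0,0,0,0,-0.6,50,0,0,0,0,0,-1,50,0,0,0,0,0,-1,50,0,0,0,0,0,-1,50,0,0,0,0,0,-1,50,0,0,0,-0.8,0,0,50,0,0,0,-0.9,0.4,0,50,0,0,0,-0.9,0.4,0,50,0,0,0,-0.6,0.4,0,50,0,0,0,0,0,0,50,0,0,0,0,0,0,50]'

```text
time: 13.2
position: [518.3, -173.9, 193.1]
ee_rot: [[1.0, 0.001, 0.001], [0.001, -1.0, -0.0], [0.001, 0.0, -1.0]]
ft_force: [-0.1, 0.1, -0.8]
finger_gap: 0.589
grasp_force: 0.0
```

```bash
python3 - <<'E'
from h import *
o=get_obs();print(o['time'],o['position'],o['joint_positions'],o['ft_force'],o['finger_gap'])
b=cv2.cvtColor(snapshot('wrist'),cv2.COLOR_RGB2BGR);cv2.imwrite('pics/w4raw.png',b)
a=cv2.cvtColor(snapshot('side'),cv2.COLOR_RGB2BGR)[200:330,240:400]
cv2.imwrite('pics/w4.png',np.hstack([cv2.resize(b[40:320,170:520],(400,320)),cv2.resize(a,(394,320))]))
E
```

```text
13.2 [ 518.32 -173.87  193.08] [-18.71  15.63 105.45   0.01  58.84  71.22] [-0.09  0.07 -0.77] 0.5891185919983246
```

View pics/w4.png

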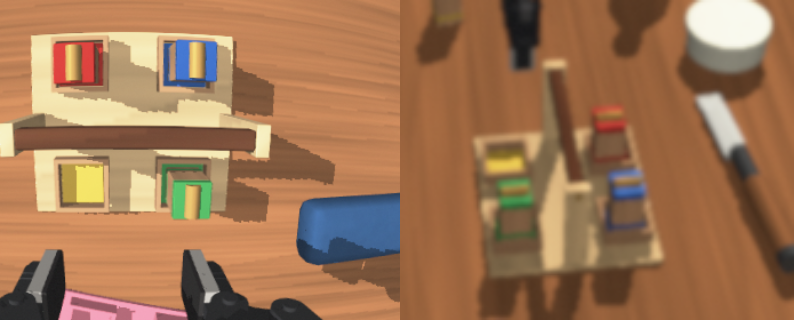

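```bash
python3 - <<'E'
from h import *
o=get_obs();im=cv2.imread('pics/w4raw.png').astype(int)
w=lambda u,v,z:at_z(ray_wrist((u,v),o),z)[:2]
m=(im.max(2)<130)&(im[...,2]>1.4*im[...,0]);m[:140]=0;m[180:]=0;m[:,:165]=0;m[:,410:]=0
n,lab,st,c=cv2.connectedComponentsWithStats(m.astype(np.uint8));i=1+np.argmax(st[1:,4]);print(st[i])
M=lab==i
for u in range(st[i][0]+5,st[i][0]+st[i][2]-3,25):
    v=np.where(M[:,u])[0];print(u,v.min(),v.max(),'-x edge',w(u,v.max()+.5,107),'+x edge',w(u,v.min()-.5,107),w(u,v.min()-.5,93))
v=st[i][1]+st[i][3]/2
print('ends',w(st[i][0]-.5,v,107),w(st[i][0]+st[i][2]-.5,v,107))
E
```

```text
[ 182  140  212   36 4004]
187 147 173 -x edge [ 553.23 -107.24] +x edge [ 573.06 -108.21] [ 571.9  -104.24]
212 151 169 -x edge [ 555.84 -126.22] +x edge [ 569.63 -126.68] [ 568.26 -123.85]
237 150 170 -x edge [ 554.9  -144.45] +x edge [ 570.02 -144.75] [ 568.67 -143.01]
262 150 170 -x edge [ 554.82 -162.37] +x edge [ 569.88 -162.46] [ 568.52 -161.81]
287 150 170 -x edge [ 554.86 -180.17] +x edge [ 569.91 -180.05] [ 568.55 -180.47]
312 150 170 -x edge [ 555.02 -198.05] +x edge [ 570.12 -197.71] [ 568.77 -199.22]
337 151 170 -x edge [ 555.3  -216.22] +x edge [ 569.79 -215.69] [ 568.43 -218.29]
362 152 171 -x edge [ 554.98 -234.94] +x edge [ 569.64 -234.18] [ 568.27 -237.91]
387 153 173 -x edge [ 554.03 -254.51] +x edge [ 569.68 -253.44] [ 568.31 -258.35]
ends [ 564.79 -103.63] [ 565.82 -258.86]
```

Red stands upright in its bay at crop (78,62), fully down and let go. Blue and green are in place and the yellow tile is empty. The bar's centre is at about (562,-181.5) with yaw about 0. Next I turn 90° and go over it.

Request:
drive_tool --moves '[0,0,-1,0.7,0.12,0,50,0,0,0,0,0,0,50,0,0,-1,0,0,0,50,0,0,-1,0,0,0,50,0,0,-1,0,0,0,50,0,0,-1,0,0,0,50,0,0,-1,0,0,0,50,0,0,-1,0,0,0,50,0,0,-1,0,0,0,50,0,0,-1,0,0,0,50,0,0,-1,0,0,0,50,0,0,-1,0,0,0,50,0,0,-1,0,0,0,50,0,0,-1,0,0,0,50,0,0,-1,0,0,0,50,0,0,-1,0,0,0,50,0,0,-1,0,0,0,50,0,0,-1,0,0,0,50,0,0,-1,0,0,0,50,0,0,0,0,0,0,50]'

```text
time: 15.3
position: [538.9, -176.7, 192.1]
ee_rot: [[-0.002, 1.0, -0.0], [1.0, 0.002, 0.0], [0.0, -0.0, -1.0]]
ft_force: [-0.3, -0.6, -0.3]
finger_gap: 0.585
grasp_force: 0.0
```

```bash
python3 - <<'E'
from h import *
o=get_obs();print(o['time'],o['position'],o['ee_rot']);go((562,-181.5,130),o)
E
```

```text
15.3 [ 538.88 -176.74  192.09] [[-0.  1. -0.]
 [ 1.  0.  0.]
 [ 0. -0. -1.]]
tool-axes shift units [-0.16  0.77  2.07]
```

Request:
drive_tool --moves '[0,0,0,-0.16,0.77,0,50,0,0,0,0,0,0.7,50,0,0,0,0,0,0.7,50,0,0,0,0,0,0.6,50,0,0,0,0,0,0,50,0,0,0,0,0,0,50]'

```text
time: 15.9
position: [562.0, -181.8, 132.4]
ee_rot: [[-0.0, 1.0, -0.001], [1.0, 0.0, 0.0], [0.0, -0.001, -1.0]]
ft_force: [-0.6, 0.0, -0.6]
finger_gap: 0.585
grasp_force: 0.0
```

```bash
python3 - <<'E'
from h import *
o=get_obs();print(o['time'],o['position'])
b=cv2.cvtColor(snapshot('wrist'),cv2.COLOR_RGB2BGR);cv2.imwrite('pics/w5.png',b)
print(proj_wrist((562,-181.5,107),o),proj_wrist((562,-110,107),o),proj_wrist(o['position'],o))
E
```

```text
15.9 [ 562.02 -181.77  132.36]
(np.float64(277.85004659681124), np.float64(251.65898317442338)) (np.float64(278.06205964198057), np.float64(121.85547436831021)) (np.float64(277.8784261398289), np.float64(272.63982022529456))
```

View pics/w5.png

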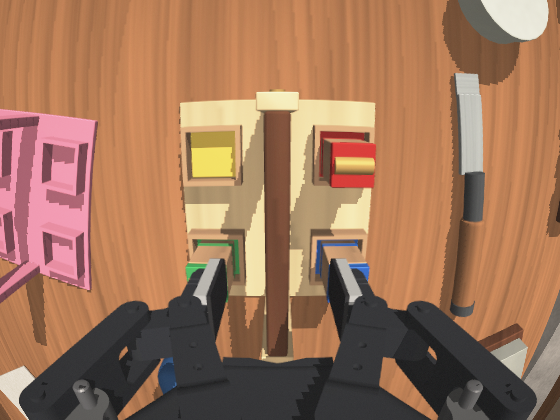

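The bar is centred between the fingers at column 278, and all three blocks stand in their bays. I descend and grip.

Request:
drive_tool --moves '[0,0,0,0,0,0.5,50,0,0,0,0,0,0.5,50,0,0,0,0,0,0.3,50,0,0,0,0,0,0.2,50,0,0,0,0,0,0,50,0,0,0,0,0,0,2,0,0,0,0,0,0,2,0,0,0,0,0,0,2,0,0,0,0,0,0,2,0,0,0,0,0,0,2,0,0,0,0,0,0,2,0,0,0,0,0,0,2,0,0,0,0,0,0,2]'

```text
time: 17.25
position: [562.1, -182.1, 87.9]
ee_rot: [[-0.002, 1.0, 0.0], [1.0, 0.002, -0.0], [-0.0, 0.0, -1.0]]
ft_force: [-2.9, -0.5, 5.2]
finger_gap: 0.145
grasp_force: 60.1
```

Request:
drive_tool --moves '[0,0,0,0,0,-0.1,2,0,0,0,0,0,-0.2,2,0,0,0,0,0,-0.25,2,0,0,0,0,0,-0.25,2,0,0,0,0,0,-0.25,2,0,0,0,0,0,-0.25,2,0,0,0,0,0,-0.25,2,0,0,0,0,0,-0.25,2,0,0,0,0,0,-0.25,2,0,0,0,0,0,-0.25,2,0,0,0,0,0,-0.25,2,0,0,0,0,0,-0.25,2,0,0,0,0,0,-0.25,2,0,0,0,0,0,-0.2,2,0,0,0,0,0,-0.1,2,0,0,0,0,0,0,2,0,0,0,0,0,0,2,0,0,0,0,0,0,2,0,0,0,0,0,0,2,0,0,0,0,0,0,2]'

```text
time: 19.25
position: [561.9, -181.9, 187.5]
ee_rot: [[-0.002, 1.0, -0.0], [1.0, 0.002, 0.0], [0.0, -0.0, -1.0]]
ft_force: [0.9, 0.1, -7.6]
finger_gap: 0.147
grasp_force: 58.7
```

```bash
python3 - <<'E'
from h import *
o=get_obs();print(o['time'],o['position'],o['ft_force'],o['ft_torque'],o['finger_gap'],o['grasp_force'],abs(o['qvel']).max())
b=cv2.cvtColor(snapshot('wrist'),cv2.COLOR_RGB2BGR)
a=cv2.cvtColor(snapshot('side'),cv2.COLOR_RGB2BGR)[140:320,230:410]
cv2.imwrite('pics/f.png',np.hstack([cv2.resize(b[60:340,130:430],(400,373)),cv2.resize(a,(373,373))]))
E
```

```text
19.25 [ 561.91 -181.92  187.52] [ 0.89  0.12 -7.58] [ 0.   -0.01  0.02] 0.14716691743390506 58.69120538234711 0.11529675220416508
```

View pics/f.png

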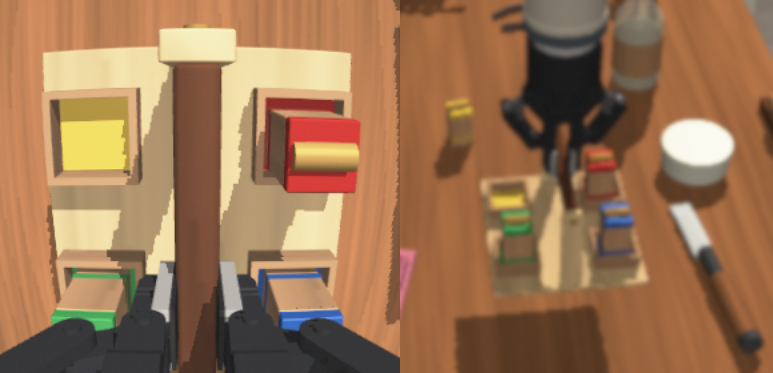

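```bash
python3 - <<'E'
from h import *
o=get_obs();print(o['position'])
for dp in(0,2,-2):
    Rm=R.from_euler('x',dp,degrees=True).as_matrix();c=np.array([562,-182,199.6])
    print(dp,[proj_wrist(c+Rm@np.array(q),o) for q in((-82,90,-94),(82,90,-94),(-53-24,21,-78))])
E
```

```text
[ 561.96 -181.99  187.64]
0 [(np.float64(162.5315193434165), np.float64(99.106007883522)), (np.float64(393.97311653046876), np.float64(99.90323036526222)), (np.float64(166.48848264025884), np.float64(198.531548994847))]
2 [(np.float64(160.93387669928637), np.float64(94.41358966523751)), (np.float64(395.61008470825016), np.float64(95.22571170512978)), (np.float64(165.80620747286022), np.float64(194.98918612994225))]
-2 [(np.float64(164.05280664483416), np.float64(103.83188827696762)), (np.float64(392.4126929630169), np.float64(104.61492340732565)), (np.float64(167.13100992634958), np.float64(202.1018613000961))]
```

The picture has the caddy's far corners at (162,99) and (392,99), against (162.5,99.1) and (394,99.9) predicted for a level caddy. It is level, about 10 cm up, with all three blocks standing in their bays, so I hand in.

```bash
python3 -c "
from rig import *
print(close_job())"
```

```text
the job is handed in; nothing more can be done
None
```

The red block is seated and released in its red-tiled bay, and the arm is holding the plywood caddy by the middle of its handle, level and about 10 cm up, with the red, blue and green blocks in their own bays and yellow left on the bench; the job is handed in.

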